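# Slide a test coupon under the spring clip of its holder

## Robot

A 7-joint arm with a two-finger parallel gripper is mounted at the origin on a cart in front of the work surface, level with it; the furniture and walls round the work are solid. World frame = base frame: x ahead of the robot, y to its left, z up, the work surface at z = 0. Lengths are in mm, angles in rad, forces in N, time in s.
With the tool pointing down it reaches from about 425 to 875 mm from the base axis. Payload 9.9 kg.
Tool frame: the origin (TCP) lies at the very end of the fingers, on their centre line; the grasp point (between the pads) lies 19 mm behind it; z points along the fingers, y is the direction in which the jaws open and shut (so a half turn about z gives the same grasp; the last joint's range is limited). The gripper opens to 85 mm and grips with 20 to 120 N. Pads are 22 mm wide; open, the fingers measure 114 mm over their backs; the gripper's body (76 mm by 85 mm) begins 54 mm behind the grasp point. The pads swing forward as they close: fully open they stand 13 mm farther back than shut.
Start: joints at [-1.273, 0.576, 0.025, 1.437, -0.015, 1.129, -0.057], TCP at [251.492, 626.403, 231.289] pointing down, gripper open.
Joint ranges: [-2.76, 2.76], [-0.34, 2.15], [-1.52, 1.57], [0.19, 2.46], [-1.09, 4.23], [0.17, 1.99], [-2.82, 2.82]. Speed limits (rad/s): [2.22, 2.22, 3.01, 3.01, 3.14, 3.14, 3.14].

## Interface

Orientations are given as a rotation vector (axis times angle).
In Python, from bench import arm gives the robot as it stands.
- The arm moves only by the shell command python3 -m pendant 'ROWS' [OPENING] [FORCE]. ROWS is JSON, a list of rows, each a list of 2 entries, a list of its own where there are three numbers: the shift along the tool's x, y, z in mm, then the turn, a rotation vector about the tool's x, y, z in rad. In form: [[[tx, ty, tz], [wx, wy, wz]], ...]. A call has 1 to 20 rows; each row shifts and turns the commanded pose from where the row before left it, along the tool's axes as they then stand; what a row does not reach is not made up. A row lasts 1/12 s, in which the tool goes at most 41.7 mm and 7.16 degrees, less where a joint would pass 70% of its speed; a pose out of reach is approached as far as the arm can. A call is refused whole if a number of a shift passes 41.7 or a number of a turn 0.125, either way. A call with a gripper value outside its range is refused whole. OPENING is the finger opening in mm, from 0 to 85.4, set as the call begins (- or left out, the last holds). The fingers move at their own pace and stop on an object; FORCE is the grip in N (left out, the last holds). Time passes only in rows, so rows that do not move let the fingers close. It gives the time, the measured TCP pose, the force and the opening at its end, in the units of the state.
- arm.observe(): the state, without advancing time (a new reading comes with each control period).
- arm.read_camera(name): name is "scene" or "top" or "wrist"; returns the picture (480x640x3 uint8, red, green, blue); there is no depth.
- arm.calibration(name): a dict with "camera_matrix" (3x3 intrinsics, pixels), "D" ([k1, k2, p1, p2, k3] as OpenCV has them; the pictures are not rectified), "rvec" (rotation vector, rad) and "tvec" (3), from world to camera coordinates, as OpenCV has them. Camera axes: x right, y down, z forward; pixel columns grow to the right and rows downward; lengths in mm; the calibration is good to about 2 mm. A picture is of the moment at which its call begins: read the wrist's pose just before it. calibration takes no time and is no camera call; for the wrist camera it gives the pose at the moment of the call.
- arm.job_done(): hands the job in, once; it reports no verdict.
The state is a dict: "time_s": time; "qpos": joint angles; "joint_velocities": joint speeds; "joint_torque": joint torques, N m; "position": TCP position; "orientation": TCP orientation; "ft_force": force on the tool from outside, world axes, zero at the start; "moment": the same for the moment, N m; "opening": finger opening in mm.
Only numpy, scipy, OpenCV 4.12 (cv2) and the standard library are available. Lean on these libraries where they do the work, as an engineer would, in place of code of your own. Each camera call takes 0.05 s, during which the arm holds its last target. There are 200 camera calls.

## Task

Load the flat test coupon into its holder without grasping or lifting it: with one fingertip press the spring clip's thumb bar fully down so that its nose rises, and, keeping it down, push the coupon along the channel with the other fingertip, under the nose, until it is fully home against the end stop. Only then let the clip go, so that its nose clamps the coupon, and move clear. Leave the cup, cap, dropper bottle and marker around the holder undisturbed.

Things in the scene. Friction and masses are not known exactly. Their poses are not given: they have to be found in the camera images.
- holder: Grey coupon holder fixed to the table, base 142 x 124 mm. Origin on the table under the channel's centre line; +x is the push direction, z up. In its frame (mm): channel floor at z = 20, from x = -79 to the end stop; dark steel guide rails 53 mm apart (y = -26.5 and +26.5), 6 thick, rise to z = 28. Base top beside the channel, under the thumb bar: z = 8. Nothing is higher than 55.
- end_stop (a point): Middle of the end stop's near face at the channel floor: holder x = 50, y = 0, z = 20 mm. The stop is dark steel, its top at z = 33.
- clip_pivot (a point): Middle of the clip's pivot tube, at holder x = -14, y = 40, z = 33 mm. The tube, 10 mm thick, runs along x from -77 to 49 between channel and thumb bar: one finger goes on each side of it.
- coupon: Loose flat aluminium coupon, 44 mm along the channel (x), 50 mm across (y), 10 mm thick, about 60 g. Origin at the centre of its underside. It starts in the channel, short of the clip's nose, its axes nearly those of the holder. Home against the stop its origin is at holder x = 28 mm, its trailing (-x) edge at x = 6.
- clip (a joint): Steel spring clip, a rocker about the pivot tube (rad). 0: at rest, bar up and sloping, nose 1 mm above the channel floor, blocking the coupon. Grows as the thumb bar is pressed; hard stop at 0.47, bar level. From 0.32 on the nose clears the coupon's top. Released on the coupon it rests at about 0.275. Pressing takes about 4 N at first, 8 N at the stop.
- clip_nose (a point): Underside of the clip's nose, which moves with the clip; at rest at holder x = 30, y = 8, z = 21 mm. The nose is 14 mm long along x (23 to 37), 8 mm wide. Its arm crosses from the pivot at the same x, up to 21 mm above this point.
- thumb_bar (a point): Middle of the top of the thumb bar, on the +y side of the pivot; moves with the clip. Bar 78 mm long along holder x (-72 to 6), 31 mm wide, so a pressing finger may slide along it. Fully pressed its top is level at z = 23 (3 mm above the channel floor, 7 below the coupon's top), y = 49 to 80, with a 1 mm lip at the outer edge; this point is then at y = 64. At rest: y = 66, z = 35.
- steel_cup: Steel cup, 65 mm wide, 66 mm high, loose, right of the holder; bystander. Origin under its centre.
- cap_gold: Gold-coloured screw cap, 47 mm wide, 19 mm high, loose, right of the holder; bystander. Origin under its centre.
- dropper_t0: White dropper bottle with black top, 21 mm wide, 66 mm high, loose, left of the holder; bystander. Origin under its centre.
- marker_blue: Marker pen lying beyond the end stop, 140 mm long along its y, 16 mm high, loose; bystander. Origin under its middle.
Things that resemble listed ones, but are neither listed nor needed, are in the scene too. Several things have the shape of the coupon; the one meant has the colours described above. Leave any orange look-alike of the holder alone.

How it is judged:
By the outcome, as a careful person would: the job done as asked, in the order asked, and still so for the second after the job is handed in, with the robot touching nothing.
It also fails if it takes over 38 s, if anything falls off the work surface, if the arm or the gripper's body presses on something with over 40 N, if the wrist force passes 120 N, or if a joint passes its speed limit or range.

## Working session

There is one attempt and no reset: what is moved stays moved. The work goes in short steps, Python scripts to look and compute and a shell command to move; the robot and the scene stay as the last step left them, time stands still between calls to the robot, and variables do not carry over. Pictures are saved under pics/ and viewed, about 8 in all and at most 12, crops included, and the job is handed in when it is done.

```bash
mkdir -p pics; python3 - <<'E'
from bench import arm
import cv2,numpy as np
s=arm.observe();print(s)
for n in("scene","top"):
    im=arm.read_camera(n);cv2.imwrite(f"pics/{n}0.png",im[:,:,::-1]);c=arm.calibration(n);print(n,c)
E
```

```text
{'time_s': 0.0, 'qpos': array([-1.27282271,  0.57651517,  0.02483652,  1.43790484, -0.01502128,
        1.12898633, -0.05649496]), 'joint_velocities': array([ 0.00243084,  0.0006012 , -0.00164673, -0.0003532 ,  0.00074807,
       -0.00053289, -0.00105008]), 'joint_torque': array([-9.98673340e-05, -7.65737844e+01,  2.25048780e+00, -2.85962570e+01,
        1.53118966e-02,  1.28199218e-02,  3.22142760e-06]), 'position': array([251.3000021 , 625.99527103, 230.45497918]), 'orientation': array([-5.95949781e-01, -3.08429550e+00,  2.52938893e-03]), 'ft_force': array([-0.68779013,  0.45021085, -0.13764758]), 'moment': array([ 0.00284691, -0.04762523,  0.0176302 ]), 'opening': 85.15182459615725}
scene {'camera_matrix': array([[549.88013127,   0.        , 309.04465408],
       [  0.        , 549.88013127, 241.3505226 ],
       [  0.        ,   0.        ,   1.        ]]), 'D': array([0.05893001, 0.        , 0.        , 0.        , 0.        ]), 'rvec': array([ 2.05779415, -0.7428679 ,  0.39776746]), 'tvec': array([-300.62020077,  312.28873913,  506.55212642])}
top {'camera_matrix': array([[535.4541427 ,   0.        , 319.93430155],
       [  0.        , 535.4541427 , 229.71965126],
       [  0.        ,   0.        ,   1.        ]]), 'D': array([0.01760288, 0.        , 0.        , 0.        , 0.        ]), 'rvec': array([ 2.16674384, -2.16281428,  0.05762432]), 'tvec': array([160.09023035, 531.55735386, 861.82550537])}
```

View pics/top0.png

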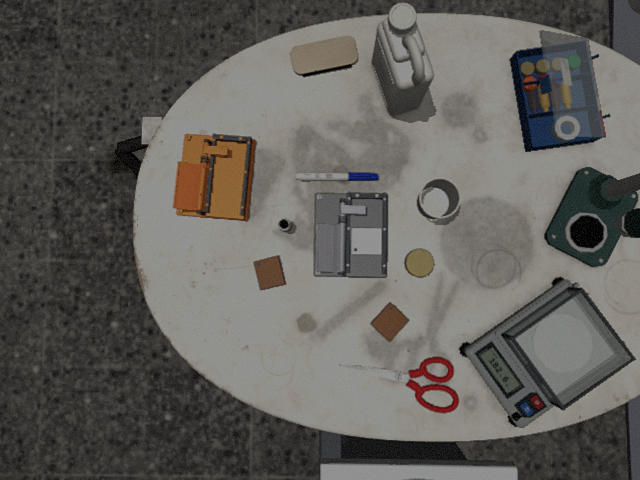

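View pics/scene0.png

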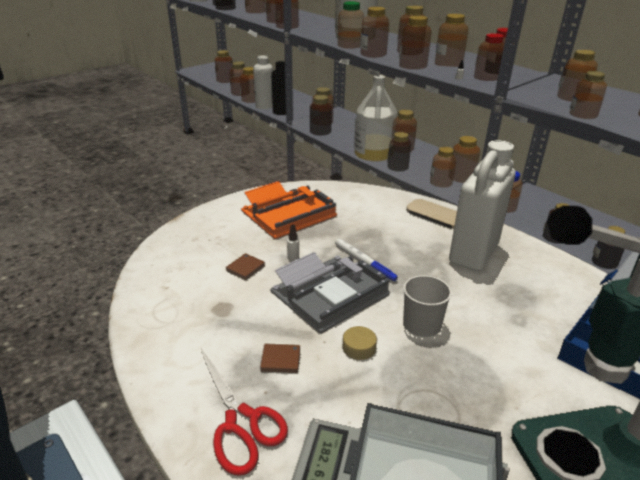

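Top view: grey holder at px (314–388, 193–277), with the end stop towards the top (+x world), the clip bar on the left (+y) and the coupon at about (367,241). Zooming in to measure the holder.

```bash
python3 - <<'E'
import cv2
im=cv2.imread("pics/top0.png")[180:290,270:420]
cv2.imwrite("pics/crop.png",cv2.resize(im,None,fx=5.3,fy=5.3,interpolation=cv2.INTER_CUBIC))
E
```

```text
(no output)
```

View pics/crop.png

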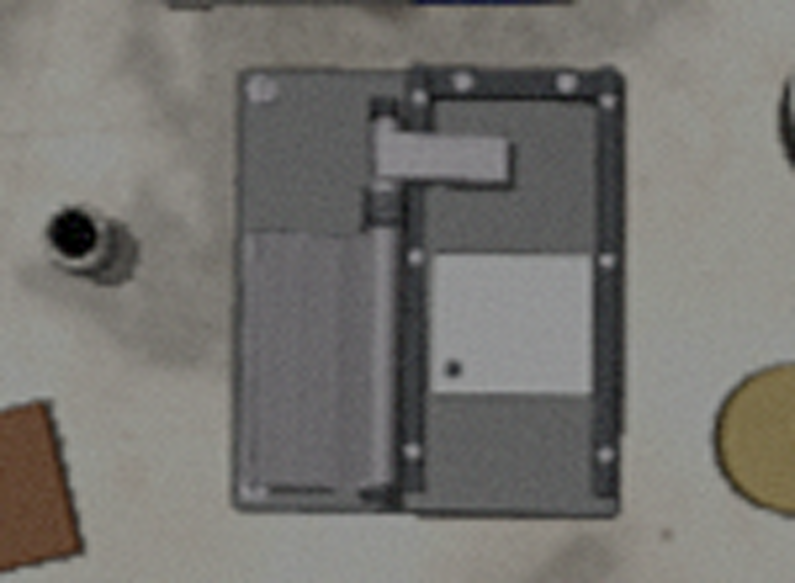

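```bash
cat >h.py <<'E'
import numpy as np,cv2
from scipy.optimize import least_squares
from scipy.spatial.transform import Rotation as R
def proj(P,c): return cv2.projectPoints(np.float64(P).reshape(-1,1,3),c["rvec"],c["tvec"],c["camera_matrix"],c["D"])[0][:,0]
def h2w(p,P):
    P=np.float64(P).reshape(-1,3);a=p[2];c,s=np.cos(a),np.sin(a)
    return np.c_[p[0]+c*P[:,0]-s*P[:,1],p[1]+s*P[:,0]+c*P[:,1],P[:,2]]
E
python3 - <<'E'
from h import *
from bench import arm
c=arm.calibration("top")
u=lambda a,b:((a+.5)/5.3-.5+270,(b+.5)/5.3-.5+180)
# (holder pt, crop px)
D=[((50,26.5,33),(432,101)),((50,-26.5,33),(597,101)),((-72,26.5,28),(424,490)),((-72,-26.5,28),(594,495)),
((6,80,42),(245,233)),((-72,80,42),(238,490)),((37,4,38),(512,140)),((23,4,38),(510,184)),((-79,-36,20),(618,516)),((-79,88,8),(232,511))]
P=[d[0] for d in D];px=np.array([u(*d[1]) for d in D])
r=least_squares(lambda p:(proj(h2w(p,P),c)-px).ravel(),[600,-50,0],loss='soft_l1')
p=r.x;print("holder",p,(proj(h2w(p,P),c)-px).round(1).tolist())
np.save("p.npy",p)
cp=np.array([u(*q) for q in[(433,254),(591,254),(592,394),(432,394)]])
L=[(22,25),(22,-25),(-22,-25),(-22,25)]
def f(q):
    a=q[2];Q=[(q[0]+x*np.cos(a)-y*np.sin(a),q[1]+x*np.sin(a)+y*np.cos(a),30) for x,y in L]
    return (proj(h2w(p,Q),c)-cp).ravel()
r=least_squares(f,[-10,0,0]);print("coupon in holder",r.x,r.fun.round(1))
s=arm.observe();T=R.from_rotvec(s["orientation"]).as_matrix();print(T.round(3))
# target: TCP at holder (-58,29), tool down, y axis along +-holder y
for sg in(1,-1):
    a=p[2];yt=sg*np.array([-np.sin(a),np.cos(a),0]);z=np.array([0,0,-1.]);G=np.c_[np.cross(yt,z),yt,z]
    print(sg,R.from_matrix(T.T@G).as_rotvec())
g=h2w(p,[-58,29,0])[0];print(g,T.T@(g-s["position"]))
E
```

```text
holder [532.29423154  84.83768938  25.1125226 ] [[-0.4, -0.6], [0.8, 0.0], [-0.3, 0.4], [0.1, 0.3], [1.6, -0.0], [1.7, -0.4], [-1.7, -0.2], [-1.5, 0.0], [0.9, 0.7], [-1.3, -0.1]]
coupon in holder [-1.94841136e+01 -1.59455003e-01  1.91252114e-02] [-0.4 -0.2  0.3 -0.2  0.3  0.3 -0.2  0.2]
[[-0.928  0.373 -0.   ]
 [ 0.373  0.928 -0.001]
 [-0.    -0.001 -1.   ]]
1 [-1.43514196e-03 -1.89813670e-04 -3.61543201e-01]
-1 [-2.66757760e-04  2.01690033e-03  2.78004874e+00]
[474.89238647 115.00436275   0.        ] [-397.83930208 -390.63049464  231.12124612]
```

Holder at (532, 85), yaw −0.020; coupon centre at holder x −19.5, so its trailing edge is at −41.5. I'm moving above holder (−58, 29), which puts the fingers astride the tube behind the coupon.

```bash
python3 -m pendant '[[[0,0,0],[0,0,-0.12]],[[0,0,0],[0,0,-0.12]],[[0,0,0],[0,0,-0.12]],[[-14.6,-31.7,6.2],[0,0,0]],[[-14.6,-31.7,6.2],[0,0,0]],[[-14.6,-31.7,6.2],[0,0,0]],[[-14.6,-31.7,6.2],[0,0,0]],[[-14.6,-31.7,6.2],[0,0,0]],[[-14.6,-31.7,6.2],[0,0,0]],[[-14.6,-31.7,6.2],[0,0,0]],[[-14.6,-31.7,6.2],[0,0,0]],[[-14.6,-31.7,6.2],[0,0,0]],[[-14.6,-31.7,6.2],[0,0,0]],[[-14.6,-31.7,6.2],[0,0,0]],[[-14.6,-31.7,6.2],[0,0,0]],[[-14.6,-31.7,6.2],[0,0,0]],[[-14.6,-31.7,6.2],[0,0,0]],[[-14.6,-31.7,6.2],[0,0,0]],[[-14.6,-31.7,6.2],[0,0,0]]]' 54 20
python3 -m pendant '[[[0,0,0],[0,0,0]],[[0,0,0],[0,0,0]],[[0,0,0],[0,0,0]]]'
cat >>h.py <<'E'
def st(s):
    p=np.load("p.npy");c,n=np.cos(p[2]),np.sin(p[2]);d=s["position"]-np.r_[p[:2],0]
    T=R.from_rotvec(s["orientation"]).as_matrix();f=s["ft_force"]
    print("t",round(s["time_s"],2),"TCP holder",(np.array([c*d[0]+n*d[1],-n*d[0]+c*d[1],d[2]])).round(1),"tilt",T[:,2].round(3),"yaw err",round(float(np.arctan2(-T[0,1],T[1,1])-(p[2]-8*np.pi)),4),"F",(c*f[0]+n*f[1]).round(1),(-n*f[0]+c*f[1]).round(1),f[2].round(1),"open",round(s["opening"],1))
E
python3 - <<'E'
from h import *
from bench import arm
s=arm.observe();st(s);print(s["qpos"].round(2))
w=arm.read_camera("wrist");c=arm.calibration("wrist");print(c)
cv2.imwrite("pics/w1.png",w[:,:,::-1])
p=np.load("p.npy")
N={"stopL":(50,26.5,33),"stopR":(50,-26.5,33),"railR-72":(-72,-26.5,28),"cT":(-41.5,0,30),"tube-77":(-77,40,38),"bar6":(6,80,42)}
for k,v in N.items(): print(k,proj(h2w(p,v),c)[0].round(0))
E
```

```text
time_s: 1.68
position: [474.2, 112.6, 131.7]
orientation: [-0.034, -3.141, 0.0]
ft_force: [0.4, 0.5, 0.1]
opening: 54.3
time_s: 1.93
position: [473.7, 114.5, 131.9]
orientation: [-0.035, -3.141, -0.0]
ft_force: [-1.3, -0.2, 0.6]
opening: 54.3
t 1.93 TCP holder [-59.2  28.5 131.9] tilt [-0.001  0.    -1.   ] yaw err -0.002 F -1.3 -0.2 0.6 open 54.3
[-0.31  0.43 -0.04  2.05  0.02  0.67  1.19]
{'camera_matrix': array([[396.73434708,   0.        , 318.80856074],
       [  0.        , 396.73434708, 236.14144136],
       [  0.        ,   0.        ,   1.        ]]), 'D': array([-0.04160906,  0.        ,  0.        ,  0.        ,  0.        ]), 'rvec': array([-2.08394365, -2.04182416, -0.30352315]), 'tvec': array([-126.02485881, -460.52879483,  148.07354676])}
stopL [313. 381.]
stopR [240. 381.]
railR-72 [230. 215.]
cT [273. 261.]
tube-77 [334. 211.]
bar6 [393. 334.]
```

View pics/w1.png

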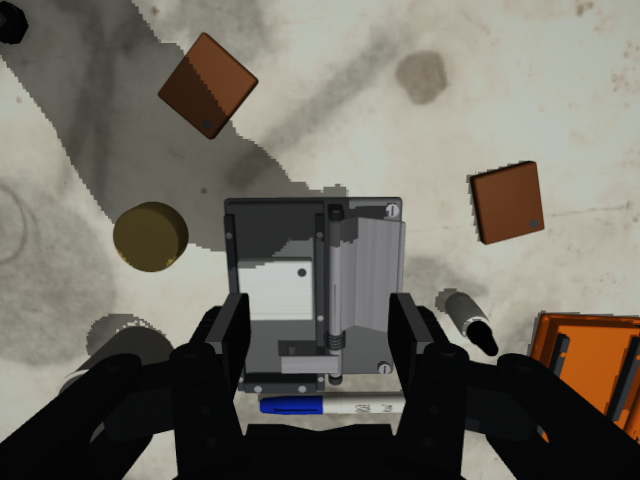

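Wrist view: holder as predicted, but about 5 px (~3 mm) further to +y, and the coupon's trailing edge at row ~259 matches. I'll shift +2 mm in y and come down.

```bash
python3 -m pendant '[[[-0.5,0.5,20],[0,0,0]],[[-0.5,0.5,20],[0,0,0]],[[0,0.5,20],[0,0,0]],[[0,0.5,16],[0,0,0]],[[0,0,8],[0,0,0]],[[0,0,4],[0,0,0]],[[0,0,0],[0,0,0]],[[0,0,0],[0,0,0]]]'
python3 -c "
from h import *;from bench import arm
st(arm.observe())"
python3 -m pendant '[[[0,0,3],[0,0,0]],[[0,0,3],[0,0,0]],[[0,0,3],[0,0,0]],[[0,0,0],[0,0,0]],[[0,0,0],[0,0,0]]]'
python3 -c "
from h import *;from bench import arm
st(arm.observe())"
```

```text
time_s: 2.65
position: [475.2, 116.7, 44.6]
orientation: [0.033, 3.141, 0.0]
ft_force: [0.6, -0.5, -0.2]
opening: 54.3
t 2.65 TCP holder [-57.8  30.8  44.6] tilt [ 0.  0. -1.] yaw err -0.0008 F 0.6 -0.5 -0.2 open 54.3
time_s: 3.07
position: [474.9, 116.1, 35.0]
orientation: [-0.034, -3.141, 0.0]
ft_force: [0.7, 0.1, 0.3]
opening: 54.4
t 3.07 TCP holder [-58.   30.1  35. ] tilt [-0. -0. -1.] yaw err -0.0017 F 0.7 0.1 0.3 open 54.4
```

```bash
for i in 1; do python3 -m pendant '[[[0,0,3],[0,0,0]],[[0,0,2],[0,0,0]],[[0,0,0],[0,0,0]],[[0,0,0],[0,0,0]]]'|grep force
python3 -m pendant '[[[0,0,2],[0,0,0]],[[0,0,2],[0,0,0]],[[0,0,0],[0,0,0]],[[0,0,0],[0,0,0]]]'|grep force
python3 -m pendant '[[[0,0,2],[0,0,0]],[[0,0,0],[0,0,0]],[[0,0,0],[0,0,0]]]'|grep force
done; python3 -c "
from h import *;from bench import arm
st(arm.observe())"
```

```text
ft_force: [-1.0, -0.3, 3.7]
ft_force: [-0.5, -0.6, 5.8]
ft_force: [-0.7, -0.9, 6.5]
t 3.98 TCP holder [-57.7  30.   24.2] tilt [ 0. -0. -1.] yaw err -0.0019 F -0.7 -0.9 6.5 open 54.3
```

```bash

python3 -m pendant '[[[0,0,2],[0,0,0]],[[0,0,0],[0,0,0]],[[0,0,0],[0,0,0]]]'|grep -E "force|pos"
python3 -m pendant '[[[0,0,1],[0,0,0]],[[0,0,0],[0,0,0]],[[0,0,0],[0,0,0]]]'|grep -E "force|pos"
python3 -c "
from h import *;from bench import arm
st(arm.observe());cv2.imwrite('pics/w2.png',arm.read_camera('wrist')[:,:,::-1]);a=arm.read_camera('scene')[210:350,230:430,::-1]
cv2.imwrite('pics/s2.png',cv2.resize(a,None,fx=4,fy=4,interpolation=cv2.INTER_CUBIC))"
```

```text
position: [475.2, 115.6, 22.2]
ft_force: [-0.5, -2.4, 7.2]
position: [475.2, 115.4, 21.3]
ft_force: [-0.8, -3.5, 8.3]
t 4.48 TCP holder [-57.7  29.4  21.3] tilt [ 0.    -0.001 -1.   ] yaw err -0.0026 F -0.7 -3.5 8.3 open 53.9
```

View pics/w2.png

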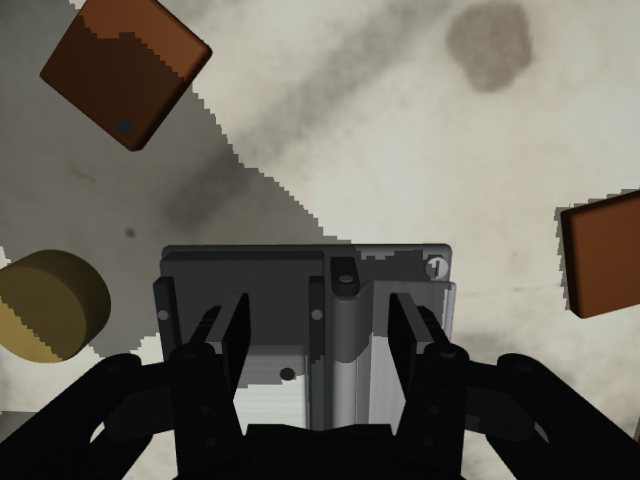

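```bash

python3 -m pendant '[[[0,0,1],[0,0,0]],[[0,0,0],[0,0,0]],[[0,0,0],[0,0,0]]]'|grep -E "force|pos"
python3 -m pendant '[[[0,0,1],[0,0,0]],[[0,0,0],[0,0,0]],[[0,0,0],[0,0,0]]]'|grep -E "force|pos"
python3 -c "
from h import *;from bench import arm
st(arm.observe())
c=arm.calibration('scene');p=np.load('p.npy')
for th in (0,.32,.47):
  d=[8-40,21-33];print(th,[(proj(h2w(p,(x,40+d[0]*np.cos(th)+d[1]*np.sin(th)*1,33-d[0]*np.sin(th)+d[1]*np.cos(th))),c)[0]-[230,210])*4 for x in (23,37)])"
```

```text
position: [475.2, 115.1, 20.4]
ft_force: [-1.3, -3.5, 10.8]
position: [475.2, 114.8, 19.4]
ft_force: [-0.9, -5.1, 11.6]
t 5.08 TCP holder [-57.7  28.8  19.4] tilt [ 0.    -0.001 -1.   ] yaw err -0.0031 F -0.8 -5.1 11.6 open 54.2
0 [array([491.39165442, 276.22206681]), array([518.0561799 , 262.49948065])]
0.32 [array([496.43472441, 256.77667749]), array([523.28765391, 243.10212659])]
0.47 [array([496.72071351, 245.82911495]), array([523.65762952, 232.20433553])]
```

View pics/s2.png

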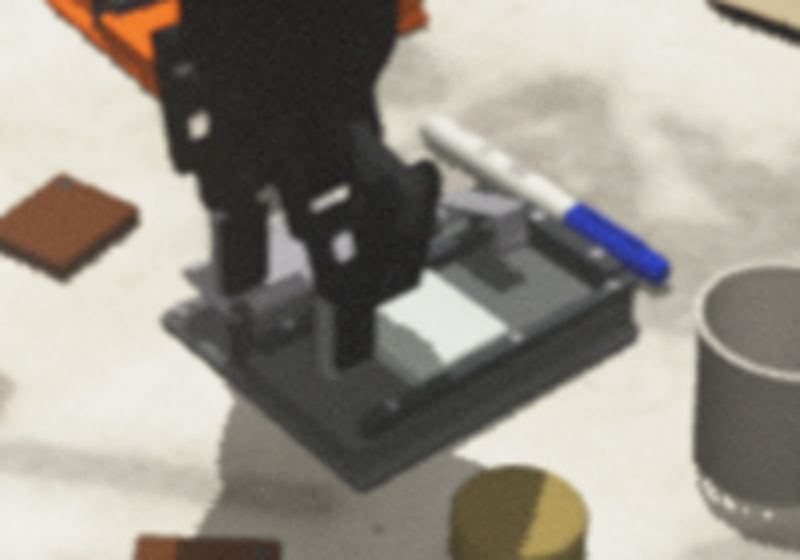

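```bash

for i in 1 2 ; do python3 -m pendant '[[[0,0,1],[0,0,0]],[[0,0,0],[0,0,0]],[[0,0,0],[0,0,0]],[[0,0,0],[0,0,0]]]'|grep -E "force|pos"; done
python3 -c "
from h import *;from bench import arm
st(arm.observe());print(arm.observe()['moment'])"
```

```text
position: [475.2, 114.6, 18.8]
ft_force: [-1.3, -5.3, 16.0]
position: [475.3, 114.7, 18.4]
ft_force: [-3.7, -6.7, 27.4]
t 5.75 TCP holder [-57.6  28.7  18.4] tilt [ 0.001 -0.001 -1.   ] yaw err -0.0032 F -3.6 -6.8 27.4 open 54.6
[-0.70085744  0.72859407  0.09343257]
```

Hard stop felt at TCP z ≈ 18.6, and the scene view shows the nose raised with its shadow below. I'll ease 1 mm and push.

```bash

python3 -m pendant '[[[0,0,-0.8],[0,0,0]],[[-2,0,0],[0,0,0]],[[-3,0,0],[0,0,0]],[[-3,0,0],[0,0,0]],[[-3,0,0],[0,0,0]],[[-3,0,0],[0,0,0]],[[-3,0,0],[0,0,0]],[[0,0,0],[0,0,0]],[[0,0,0],[0,0,0]]]'|grep -E "force"
python3 -c "
from h import *;from bench import arm
st(arm.observe())"
python3 -m pendant '[[[-3,0,0],[0,0,0]],[[-3,0,0],[0,0,0]],[[-3,0,0],[0,0,0]],[[-3,0,0],[0,0,0]],[[-3,0,0],[0,0,0]],[[-3,0,0],[0,0,0]],[[0,0,0],[0,0,0]],[[0,0,0],[0,0,0]]]'|grep -E "force"
python3 -c "
from h import *;from bench import arm
st(arm.observe())"
```

```text
ft_force: [-14.5, -2.4, 28.9]
t 6.5 TCP holder [-45.1  29.4  18.5] tilt [-0.007 -0.002 -1.   ] yaw err -0.0003 F -14.5 -2.7 28.9 open 54.2
ft_force: [-14.7, -0.5, 30.4]
t 7.17 TCP holder [-26.5  29.9  18.7] tilt [-0.006 -0.001 -1.   ] yaw err -0.0002 F -14.7 -0.8 30.4 open 54.2
```

```bash

python3 -m pendant '[[[-3,0,-0.5],[0,0,0]],[[-3,0,0],[0,0,0]],[[-3,0,0],[0,0,0]],[[-3,0,0],[0,0,0]],[[-2,0,0],[0,0,0]],[[0,0,0],[0,0,0]],[[0,0,0],[0,0,0]]]'|grep -E "force"
python3 -c "
from h import *;from bench import arm
st(arm.observe())"
for i in 1 2; do python3 -m pendant '[[[-2,0,0],[0,0,0]],[[-1,0,0],[0,0,0]],[[0,0,0],[0,0,0]],[[0,0,0],[0,0,0]]]'|grep -E "force"
python3 -c "
from h import *;from bench import arm
st(arm.observe())"; done
```

```text
ft_force: [-10.7, 0.0, 23.2]
t 7.75 TCP holder [-11.9  30.   18.9] tilt [-0.005 -0.001 -1.   ] yaw err -0.0004 F -10.7 -0.2 23.2 open 54.1
ft_force: [-19.6, -0.7, 30.3]
t 8.08 TCP holder [-11.6  30.   18.8] tilt [-0.009 -0.001 -1.   ] yaw err 0.0008 F -19.6 -1.1 30.3 open 54.0
ft_force: [-28.4, 0.9, 38.0]
t 8.42 TCP holder [-11.4  30.   18.7] tilt [-0.014 -0.002 -1.   ] yaw err 0.002 F -28.4 0.4 38.0 open 53.5
```

```bash

python3 -m pendant '[[[3,0,0],[0,0,0]],[[0,0,0],[0,0,0]],[[0,0,0],[0,0,0]]]'|grep -E "force"
python3 -c "
from h import *;from bench import arm
st(arm.observe())
a=arm.read_camera('scene')[210:350,230:430,::-1]
b=arm.read_camera('top')[180:290,290:410,::-1]
f=lambda x:cv2.resize(x,(400,int(400*x.shape[0]/x.shape[1])),interpolation=cv2.INTER_CUBIC)
a=cv2.resize(a,(700,490),interpolation=cv2.INTER_CUBIC);cv2.imwrite('pics/s3.png',a)
cv2.imwrite('pics/t3.png',cv2.resize(b,None,fx=5,fy=5,interpolation=cv2.INTER_CUBIC))"
```

```text
ft_force: [-19.4, -0.4, 30.2]
t 8.67 TCP holder [-11.6  30.   18.8] tilt [-0.009 -0.001 -1.   ] yaw err 0.0009 F -19.4 -0.8 30.2 open 54.4
```

View pics/s3.png

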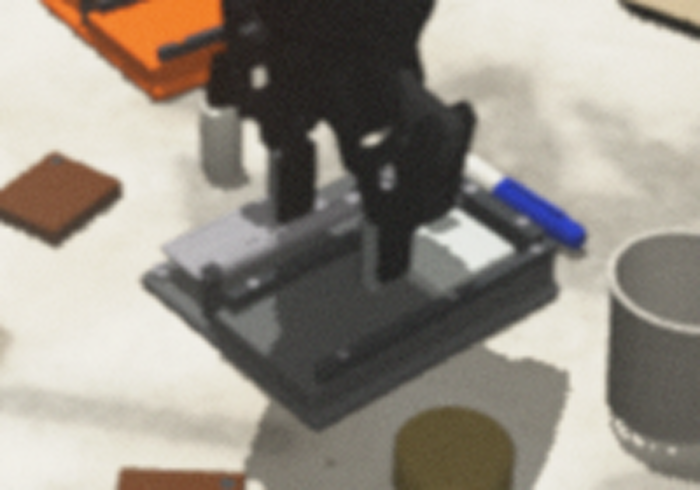

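View pics/t3.png

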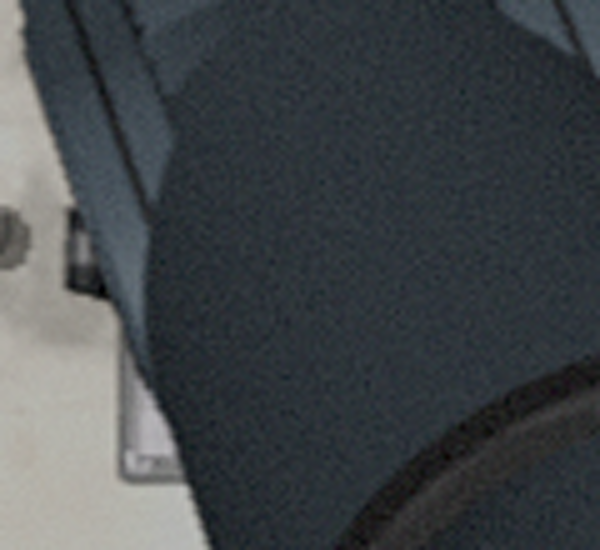

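```bash
python3 -c "
from h import *;from bench import arm
c=arm.calibration('scene');p=np.load('p.npy')
for d in (0,-3,-6):
  print(d,[((proj(h2w(p,(x+d,-25,30)),c)[0]-[230,210])*3.5).round(0) for x in (6,50)],((proj(h2w(p,(50+d,10,30)),c)[0]-[230,210])*3.5).round(0))
for q in [(50,-26.5,33),(50,10,33),(-79,-36,20),(63,-36,20),(-72,80,23)]:print(q,((proj(h2w(p,q),c)[0]-[230,210])*3.5).round(0))
a=cv2.imread('pics/s3.png')[190:340,380:580];cv2.imwrite('pics/s3c.png',cv2.resize(a,None,fx=4,fy=4,interpolation=cv2.INTER_CUBIC))"
```

```text
0 [array([454., 278.]), array([528., 238.])] [473. 200.]
-3 [array([449., 280.]), array([523., 241.])] [468. 203.]
-6 [array([443., 283.]), array([518., 243.])] [463. 205.]
(50, -26.5, 33) [531. 234.]
(50, 10, 33) [473. 195.]
(-79, -36, 20) [315. 394.]
(63, -36, 20) [566. 257.]
(-72, 80, 23) [159. 242.]
```

View pics/s3c.png

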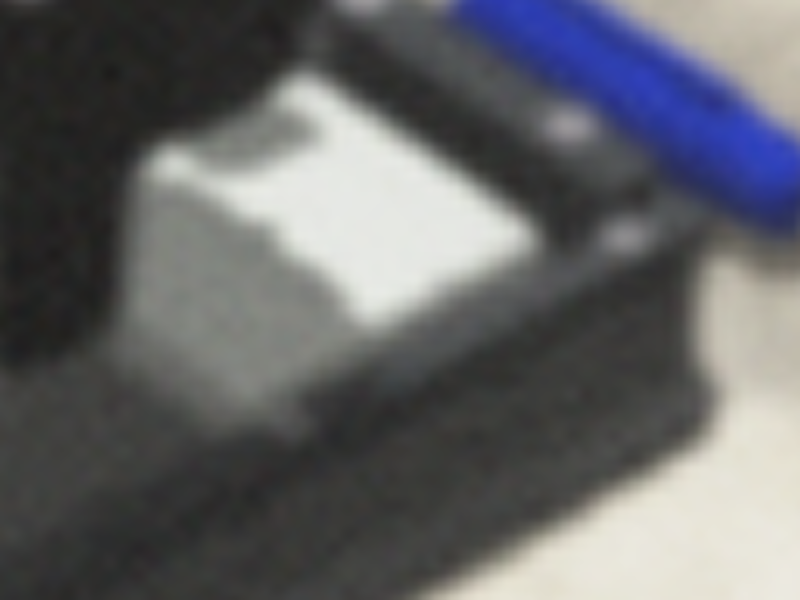

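```bash
python3 -c "
from h import *;from bench import arm
c=arm.calibration('scene');t=arm.calibration('top');p=np.load('p.npy')
u=lambda a,b:((a+.5)/5.3-.5+270,(b+.5)/5.3-.5+180)
for px,zs in [((567,83),(33,)),((608,101),(28,33)),((607,260),(28,)),((605,453),(28,))]:
  for z in zs:
    r=least_squares(lambda q:proj(h2w(p,(q[0],q[1],z)),t)[0]-u(*px),[0,0]).x
    s=((proj(h2w(p,(*r,z)),c)[0]+.5-[230,210])*3.5-.5); print(px,r.round(1),z,'s3',s.round(1),'crop',((s+.5-[380,190])*4-.5).round(0))
for g in (0,3,6):
  s=(proj(h2w(p,[(50-g,-25,30),(50-g,0,30),(50-g,10,30),(6-g,-25,30)]),c)+.5-[230,210])*3.5-.5
  print(g,((s+.5-[380,190])*4-.5).round(0).tolist())
"
```

```text
(567, 83) [ 55.4 -15.8] 33 s3 [524.1 219.1] crop [578. 118.]
(608, 101) [ 50.8 -29. ] 28 s3 [537.1 246.7] crop [630. 228.]
(608, 101) [ 50.1 -28.5] 33 s3 [536.  237.7] crop [626. 192.]
(607, 260) [  1.1 -29.3] 28 s3 [453.4 292.3] crop [295. 411.]
(605, 453) [-58.6 -29.5] 28 s3 [345.2 350.8] crop [-138.  645.]
0 [[600.0, 199.0], [440.0, 90.0], [377.0, 48.0], [302.0, 357.0]]
3 [[580.0, 209.0], [420.0, 101.0], [358.0, 58.0], [281.0, 368.0]]
6 [[560.0, 220.0], [400.0, 111.0], [338.0, 68.0], [260.0, 379.0]]
```

The coupon is about 6–7 mm short of the stop: both the image offsets and the TCP reading (−11.4 vs −5) say so. I'll use the moment change to find out which finger is blocked.

```bash
cat >m.py <<'E'
from h import *
from bench import arm
s=arm.observe();st(s);print("M",s["moment"].round(3))
E
python3 -m pendant '[[[2,0,0],[0,0,0]],[[0,0,0],[0,0,0]],[[0,0,0],[0,0,0]]]' >/dev/null; python3 m.py
python3 -m pendant '[[[-2,0,0],[0,0,0]],[[0,0,0],[0,0,0]],[[0,0,0],[0,0,0]]]'>/dev/null; python3 m.py
python3 -m pendant '[[[-2,0,0],[0,0,0]],[[0,0,0],[0,0,0]],[[0,0,0],[0,0,0]]]'>/dev/null; python3 m.py
```

```text
t 9.02 TCP holder [-11.8  30.   18.9] tilt [-0.006 -0.001 -1.   ] yaw err 0.0001 F -14.4 -0.8 24.5 open 54.5
M [0.752 3.145 0.427]
t 9.27 TCP holder [-11.6  30.   18.8] tilt [-0.009 -0.001 -1.   ] yaw err 0.0007 F -19.8 -0.4 30.2 open 53.9
M [0.93  4.376 0.587]
t 9.52 TCP holder [-7.7 30.1 18.9] tilt [-0.006 -0.001 -1.   ] yaw err 0.0 F -14.9 0.1 26.5 open 53.7
M [0.766 3.179 0.468]
```

It was bar-side stiction (moment arm ≈ +30 mm), and it has let go. I'll ease the downforce slightly and go on.

```bash

python3 -m pendant '[[[0,0,-0.5],[0,0,0]],[[-2,0,0],[0,0,0]],[[0,0,0],[0,0,0]],[[0,0,0],[0,0,0]]]' >/dev/null; python3 m.py
python3 -m pendant '[[[-2,0,0],[0,0,0]],[[0,0,0],[0,0,0]],[[0,0,0],[0,0,0]]]' >/dev/null; python3 m.py
python3 -m pendant '[[[-2,0,0],[0,0,0]],[[0,0,0],[0,0,0]],[[0,0,0],[0,0,0]]]'>/dev/null; python3 m.py
```

```text
t 9.85 TCP holder [-4.8 30.1 19.1] tilt [-0.005 -0.001 -1.   ] yaw err -0.0004 F -11.3 0.1 17.5 open 53.9
M [0.504 2.263 0.289]
t 10.1 TCP holder [-4. 30. 19.] tilt [-0.007 -0.001 -1.   ] yaw err -0.0008 F -13.9 0.4 21.1 open 54.1
M [0.628 3.022 0.031]
t 10.35 TCP holder [-3.9 30.  19. ] tilt [-0.01  -0.001 -1.   ] yaw err -0.0004 F -20.4 -0.1 27.0 open 53.9
M [ 0.81   4.366 -0.042]
```

```bash
python3 -c "
from bench import arm;import cv2
a=arm.read_camera('scene')[210:350,230:430,::-1]
a=cv2.resize(a,(700,490),interpolation=cv2.INTER_CUBIC)[190:340,380:580]
cv2.imwrite('pics/s4c.png',cv2.resize(a,None,fx=4,fy=4,interpolation=cv2.INTER_CUBIC))"
```

```text
(no output)
```

View pics/s4c.png

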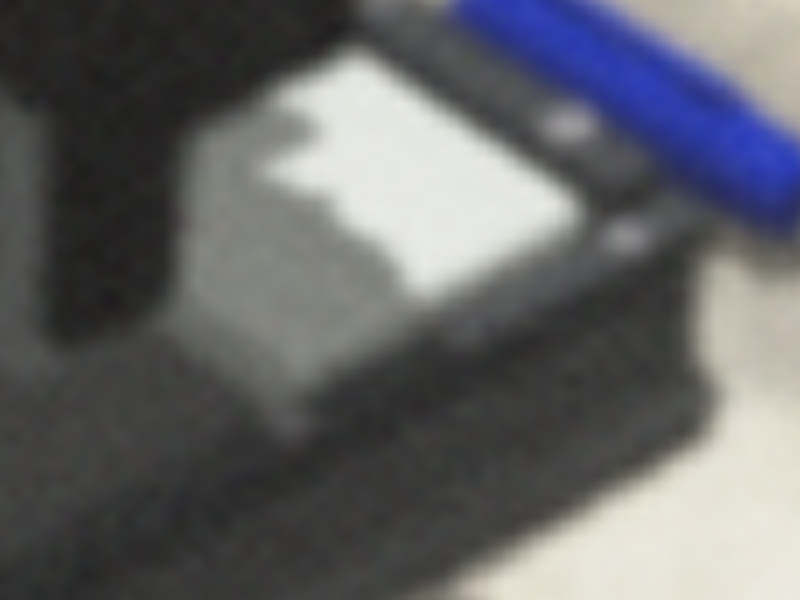

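The coupon's corner is now at (583,210) against a home prediction of (591,206), flush with the stop. I'll back off the push, then lift.

```bash

python3 -m pendant '[[[3,0,0],[0,0,0]],[[3,0,0],[0,0,0]],[[3,0,0],[0,0,0]],[[2,0,0],[0,0,0]],[[0,0,0],[0,0,0]],[[0,0,0],[0,0,0]]]' >/dev/null; python3 m.py
python3 -m pendant '[[[0,0,-2],[0,0,0]],[[0,0,-2],[0,0,0]],[[0,0,-2],[0,0,0]],[[0,0,-2],[0,0,0]],[[0,0,-2],[0,0,0]],[[0,0,-2],[0,0,0]],[[0,0,-2],[0,0,0]],[[0,0,-3],[0,0,0]],[[0,0,-5],[0,0,0]],[[0,0,-10],[0,0,0]],[[0,0,-15],[0,0,0]],[[0,0,-20],[0,0,0]],[[0,0,-20],[0,0,0]],[[0,0,-20],[0,0,0]],[[0,0,-20],[0,0,0]],[[0,0,-15],[0,0,0]],[[0,0,0],[0,0,0]]]' >/dev/null; python3 m.py
python3 -m pendant '[[[30,0,-5],[0,0,0]],[[30,20,-5],[0,0,0]],[[0,35,-5],[0,0,0]],[[0,35,-5],[0,0,0]],[[0,35,0],[0,0,0]],[[0,35,0],[0,0,0]],[[0,35,0],[0,0,0]],[[0,35,0],[0,0,0]],[[0,35,0],[0,0,0]],[[0,35,0],[0,0,0]],[[0,0,0],[0,0,0]],[[0,0,0],[0,0,0]],[[0,0,0],[0,0,0]]]' >/dev/null; python3 m.py
python3 -c "
from bench import arm;import cv2
a=arm.read_camera('scene')[210:350,230:430,::-1]
cv2.imwrite('pics/s5.png',cv2.resize(a,None,fx=4,fy=4,interpolation=cv2.INTER_CUBIC))
b=arm.read_camera('top')[170:290,270:470,::-1]
cv2.imwrite('pics/t5.png',cv2.resize(b,None,fx=4,fy=4,interpolation=cv2.INTER_CUBIC))"
```

```text
t 10.9 TCP holder [-6.6 30.5 19.8] tilt [ 0.005  0.001 -1.   ] yaw err -0.0023 F 3.8 -0.3 9.0 open 54.2
M [ 0.146 -0.809 -0.16 ]
t 12.32 TCP holder [ -7.4  30.5 164.7] tilt [ 0.005  0.001 -1.   ] yaw err -0.0018 F 0.3 0.7 0.0 open 53.7
M [ 0.011 -0.01  -0.045]
t 13.4 TCP holder [-68.6 329.4 180.4] tilt [-0.001 -0.001 -1.   ] yaw err -0.0015 F -0.2 -0.8 -0.5 open 54.0
M [-0.028  0.008  0.058]
```

View pics/t5.png

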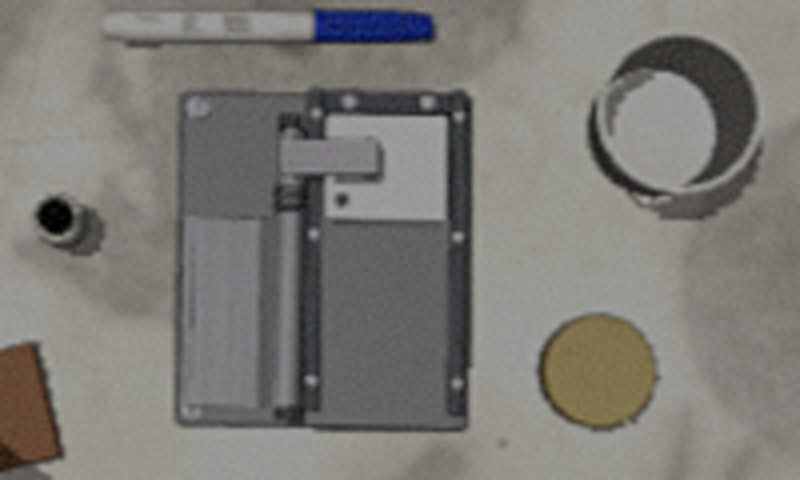

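View pics/s5.png

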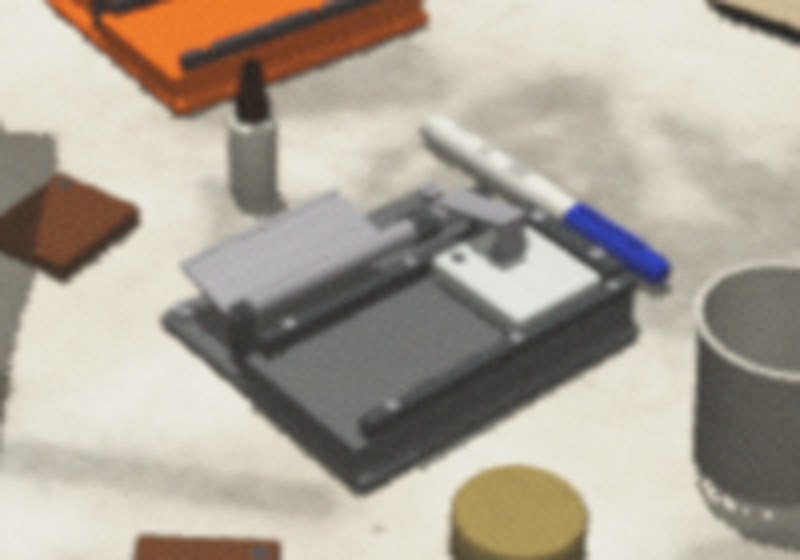

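```bash
python3 -c "
from h import *;from bench import arm
t=arm.calibration('top');p=np.load('p.npy')
print(((proj(h2w(p,[(6,0,30),(50,-20,30),(50,-20,33)]),t)+.5-[270,170])*4-.5).round(1))
print(arm.job_done())"
```

```text
[[386.8 222.3]
 [437.3 116.9]
 [437.9 115.8]]
the job is handed in; nothing more can be done
None
```

The coupon is loaded, home against the end stop and clamped by the clip's nose, and I have handed the job in. It took about 13.5 s of robot time, with the arm clear of everything at the end.

- **Press and push:** One fingertip held the thumb bar down on its hard stop, which I felt as a sharp force rise. The other pushed the coupon under the raised nose, then I backed off the push and lifted off so the clip closed on the coupon.
- **Stall on the way:** The push stopped about 6 mm short. Forces, moments and the picture put this down to the bar-side finger sticking, not the coupon. I eased the downforce and pushed again until the channel finger met the stop.
- **Home check:** In the last top picture the coupon's leading edge is at row 115 (predicted 116.9) and its trailing edge at row 219 (predicted 222.3). That is within about 1.5 mm, and flush with the stop.
- **Clip and surroundings:** The last pictures show the nose resting on the coupon, and the cup, cap, dropper bottle and marker look unmoved by eye.
- **Forces:** The wrist force peaked at about 47 N in my readings.
- **Disagreement:** The top and wrist cameras differed by about 3 mm across the channel. I split the difference, which was well within the available clearance.

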